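# Shut and latch the cell safety case

### The job

Shut the grey cell safety case on the cell inside it. From behind, push its leaned-back lid just past upright and let it drop down by its own weight, with no hand on it as it falls; it comes to rest slightly ajar on two light spring pins. Then press slowly on the rubber pad at the front of the lid until you feel the catch snap over and the lid stays down, never pushing on the case or its lid with more than about 20 N, and leave everything else on the bench where it is.

Things in the scene. Friction and masses are not known exactly. Their poses are not given: they have to be found in the camera images.
- case: Grey steel cell safety case, fixed to the bench: open tub 130 mm deep (own x), 150 mm wide (own y), 50 mm high, walls 4 mm, with a black foam nest and one pouch cell inside. Origin: centre of its underside; own x points from its front (catch side) to its back (hinge side), z up. The lid's hinge axis is parallel to own y at own x = +70 mm, z = 56 mm.
- case_catch (a point): Middle of the case's front face, at rim height (own x -65, z 50 mm). Before it: a spring catch (out to own x -86 mm) and two rubber buffers, on a plate whose height was set by hand anywhere in 12 mm, so the height at which the catch snaps must be felt. Once snapped, pressing on squeezes the buffers, 12 N per mm. Beside it two spring pins, 84 mm high, hold the lid ajar.
- case_lid (a joint): Lid angle (rad): 0 flat on its lower stop, 1.57 upright, 1.95 leaned back on its stop, where it starts or nearly so. The hinge is slightly stiff and damped: above 1.7 it sinks back; below about 1.40 it falls by itself in 1 to 2 s and rests ajar on the spring pins at about 0.21. 1 to 3 N at the free edge pushes it over. Snapped under the catch it stays somewhere from 0.01 to 0.105.
- case_hinge (a point): Middle of the hinge axis, 56 mm above the bench. The lid is a grey painted plate of 0.3 to 0.45 kg, 154 mm wide along the hinge, 6 mm thick, its mid-plane on the axis, its free edge 146 mm from the axis. A steel striker bar, 3.6 mm thick, hangs from its inner side, 18 mm off the mid-plane and 144 mm from the axis.
- lid_pad (a point): Centre of the outer face of the black rubber pad (60 mm along the hinge x 24 mm), 130 mm from the hinge axis, 6 mm off the lid's mid-plane. Faces up when shut. Pressed down from ajar it resists with 1 to 4 N (pins); after 3 to 16 mm the catch adds a push rising to 8 to 14 N over 9 mm more, which then drops suddenly to nothing as it snaps and the lid falls 2 to 4 mm from the finger.
- cell_in_case: Bare grey pouch cell 66 x 93 x 7 mm lying in the case's foam nest; origin at the centre of its underside. It stays there.
- cot_tin: Bystander: round white tin, 68 mm across, 34 mm high, standing on the bench; origin at the centre of its underside. Behind it, at the back right, stands a fixed stack of black trays, 275 mm high, from 0.63 m ahead of the robot and from 0.06 to 0.30 m to its right: keep the hand clear of it.
- stamp: Bystander: hand stamp with a turned wooden knob on a black foot, 25 x 48 x 64 mm, standing on the bench; origin at the centre of its underside.
- marker: Bystander: white felt marker with a blue cap, 128 mm long, 18 mm thick, lying on the bench behind the case; origin under its middle.
Things that resemble listed ones, but are neither listed nor needed, are in the scene too. What is shaped like the cell_in_case but yellow is not meant.

How it is judged (in metres and radians):
On the way, in this order (a step that is already met when the one before it is completed fails the run):
1. the lid has dropped onto its spring pins and the hand is off it (value of joint case_lid below 0.25 rad and contact force between each of the fingers, the arm and case below 0.3 N), for 0.1 s.
2. the lid is pressed down under the catch (value of joint case_lid below 0.115 rad), for 0.2 s.
At the end, for the whole second after the job is handed in: The lid stays down under its catch by itself (lid angle under 0.115 rad; unlatched it stands ajar at about 0.21), and the cell still lies in its nest in the case (value of joint case_lid below 0.115 rad and z of cell_in_case in the frame of case below 0.02 m and horizontal distance between cell_in_case and case below 0.03 m); the robot touches nothing.
It fails at once if the case or its lid is pushed with more than 22 N (contact force between any of the fingers, the arm and case above 22 N).
It fails at once if the lid is touched by the robot while it should be falling by itself (angle between 0.3 and 1.05 rad) (value of joint case_lid between 0.3 and 1.05 rad and contact force between any of the fingers, the arm and case above 0.5 N).
It fails at once if a bystander is moved by more than 20 mm (distance of any of cot_tin, stamp, marker from where it was at the start of the episode above 0.02 m).
It also fails if it takes over 67 s, if anything falls off the work surface, if the arm or the gripper's body presses on something with over 40 N, if the wrist force passes 120 N, or if a joint passes its speed limit or range.

### The arm

A 6-joint arm with a two-finger parallel gripper is mounted at the origin on a cart in front of the work surface, level with it; the furniture and walls round the work are solid. World frame = base frame: x ahead of the robot, y to its left, z up, the work surface at z = 0. Lengths are in m, angles in degrees, forces in N, time in s.
With the tool pointing down it reaches from about 0.35 to 0.875 m from the base axis. Payload 4.2 kg.
Tool frame: the origin (TCP) lies on the centre line of the jaws, within the pads' length; the fingertips stand 11 mm ahead of it and the grasp point (between the pads) lies 8 mm behind it; z points along the fingers, y is the line along which they close (so a half turn about z gives the same grasp; the last joint's range is limited). The gripper opens to 87 mm and grips with 3 to 60 N. Pads are 19 mm wide; open, the fingers measure 117 mm over their backs; the gripper's body (75 mm by 190 mm) begins 51 mm behind the grasp point.
Start: joints at [89.874, 22.042, 0.453, 0, -68.411, -14.817], TCP at [0.161, 0.604, 0.234] pointing down, gripper open.
Joint ranges: [-179.83, 179.83], [-69.29, 118.12], [-61.27, 80.66], [-181.25, 117.63], [-171.15, -9.14], [-177.46, 177.46]. Speed limits (degrees/s): [159.86, 159.86, 180, 180, 180, 180].

### API

Orientations are given as a 3x3 rotation matrix whose columns are the frame's x, y, z axes.
In Python, from station import r gives the robot as it stands.
- The arm moves only by the tool servo_tool, never from a script. Its argument "commands" is a list that holds one entry, the list of rows, each a list of 7 numbers: the closure, from 0 (fully open) to 1 (shut), then the shift along the tool's x, y, z in mm, then the turn, a rotation vector about the tool's x, y, z in rad. In form: [[[claw, x, y, z, ax, ay, az], ...]]. A call has exactly 5 rows; each row is the pose to reach, as a shift and turn from the pose commanded when the call began, along the tool's axes at that moment; what a row does not reach only later rows make up. A row lasts 1/10 s, in which the tool goes at most 50 mm and 8.59 degrees, less where a joint would pass 70% of its speed; a pose out of reach is approached as far as the arm can. A call with a gripper value outside its range is refused whole. The fingers move at their own pace and stop on an object; the grip force is fixed at half the most. Time passes only in rows, so rows that repeat a pose let the fingers close, or fill a call up. It gives the time, the measured TCP pose, the force, the opening and the grip force at its end, in the units of the state.
- r.sense(): the state, without advancing time (a new reading comes with each control period).
- r.capture(name): name is "scene" or "top"; returns a dict with "pixels" (384x512x3 uint8, red, green, blue), "camera_matrix" (3x3 intrinsics, pixels), "R" (3x3) and "t" (3): a world point X has camera coordinates R X + t. Camera axes: x right, y down, z forward; pixel columns grow to the right and rows downward; lengths in m; the calibration is good to about 2 mm. A picture is of the moment at which its call begins. There is no depth.
- r.finish_job(): hands the job in; it is judged then, once.
The state is a dict: "time_s": time; "joints": joint angles; "joint_velocities": joint speeds; "effort": joint torques, N m; "tcp_pos": TCP position; "ee_rot": TCP orientation; "wrist_force": force on the tool from outside, world axes, zero at the start; "moment": the same for the moment, N m; "gripper_width": opening from 0.0 (shut) to 1.0 (fully open); "gripper_force": force on a finger pad.
Only numpy, scipy, OpenCV 4.12 (cv2) and the standard library are available. Lean on these libraries where they do the work, as an engineer would, in place of code of your own. Each camera call takes 0.05 s, during which the arm holds its last target. There are 200 camera calls.

## Working session

There is one attempt and no reset: what is moved stays moved. The work goes in short steps, Python scripts to look and compute and a tool call to move; the robot and the scene stay as the last step left them, time stands still between calls to the robot, and variables do not carry over. Pictures are saved under pics/ and viewed, at most 10 in all, crops included, and the job is handed in when it is done.

Besides the shell and the picture viewer there is one more tool, called as a command line: name --argument value ..., lists and objects as JSON in quotes. servo_tool: Moves the arm, as the interface text tells. Its arguments: {"type":"object","properties":{"commands":{"type":"array","items":{"type":"array","items":{"type":"array","items":{"type":"number"}}}}},"required":["commands"]}

```bash
mkdir -p pics; ls; python3 - <<'E'
from station import r
import cv2,numpy as np,pickle
for n in("scene","top"):
    c=r.capture(n); cv2.imwrite(f"pics/{n}0.png",c["pixels"][:,:,::-1]); pickle.dump(c,open(n+"0.pkl","wb"))
    print(n,c["camera_matrix"].round(1).tolist(),c["R"].round(3).tolist(),c["t"].round(3).tolist())
s=r.sense();print(s["time_s"],s["tcp_pos"],s["ee_rot"],s["wrist_force"])
E
```

```text
pics
scene [[372.0, 0.0, 256.0], [0.0, 372.0, 191.2], [0.0, 0.0, 1.0]] [[-0.533, -0.846, -0.016], [-0.501, 0.331, -0.8], [0.681, -0.419, -0.6]] [0.335, 0.319, 1.172]
top [[403.9, 0.0, 262.5], [0.0, 403.9, 192.7], [0.0, 0.0, 1.0]] [[-0.025, -1.0, -0.009], [-0.983, 0.026, -0.184], [0.184, 0.004, -0.983]] [0.082, 0.582, 1.206]
0.1 [0.16099261 0.60338469 0.2325795 ] [[ 9.66152062e-01 -2.57972952e-01 -3.86536693e-04]
 [-2.57973216e-01 -9.66150213e-01 -1.89343003e-03]
 [ 1.15001227e-04  1.92905744e-03 -9.99998133e-01]] [ 1.14994628  0.84246394 -0.40232021]
```

View pics/scene0.png

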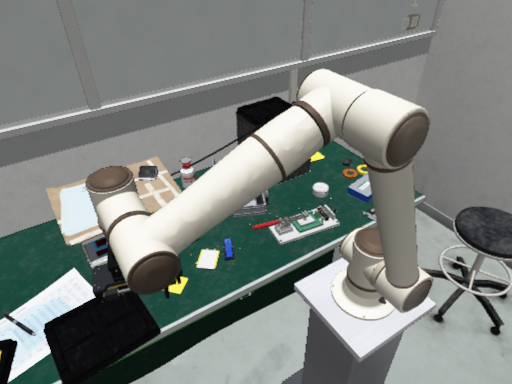

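View pics/top0.png

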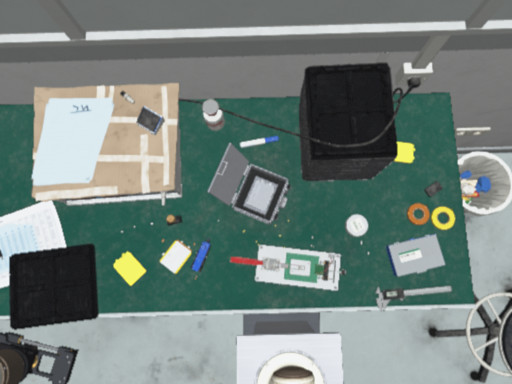

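```bash
python3 - <<'E'
import cv2
im=cv2.imread("pics/top0.png"); cv2.imwrite("pics/c1.png",cv2.resize(im[125:245,150:310],None,fx=5,fy=5,interpolation=2))
E
```

```text
(no output)
```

View pics/c1.png

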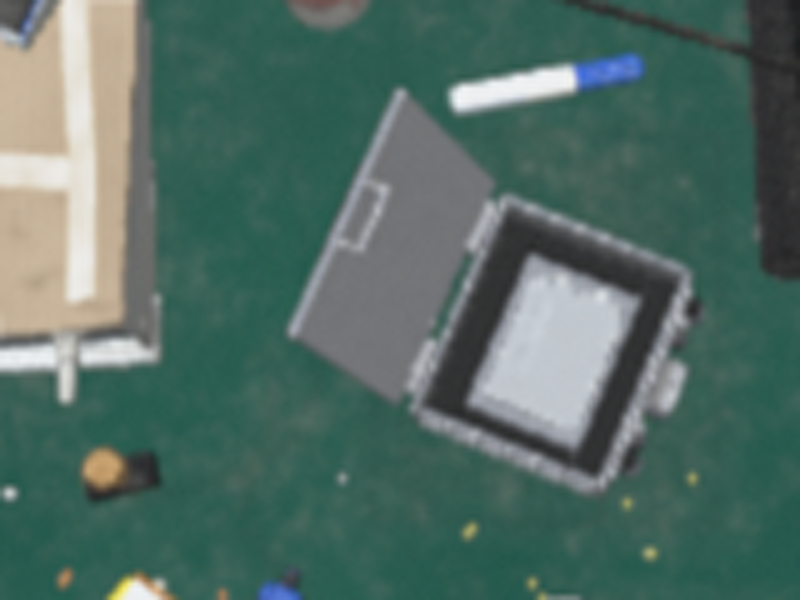

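The crop shows the rim corners at about (505,195), (690,270), (600,490) and (415,408). The lid's free edge runs (400,90)-(292,333). The catch is at (668,388), and the stamp and marker are off to the sides.

```bash
cat > h.py <<'E'
import numpy as np,pickle
def ray(c,px,z):
    K,R,t=c["camera_matrix"],c["R"],c["t"]; o=-R.T@t; d=R.T@np.linalg.solve(K,[px[0],px[1],1]); return o+d*(z-o[2])/d[2]
E
python3 - <<'E'
from h import *
c=pickle.load(open("top0.pkl","rb"))
f=lambda p,z:ray(c,((p[0]+.5)/5-.5+150,(p[1]+.5)/5-.5+125),z)
A,B,C,D=[f(p,.05) for p in((505,195),(690,270),(600,490),(415,408))]
print(*[x.round(3) for x in(A,B,C,D)],[np.linalg.norm(u) for u in(A-B,D-C,A-D,B-C)])
m=(A+B+C+D)/4; ux=(A+D-B-C);ux/=np.linalg.norm(ux);uy=np.cross([0,0,1],ux);v=D-A+C-B
print("case",m,"ux",ux,np.degrees(np.arctan2(ux[1],ux[0])),"yaw from y",np.degrees(np.arctan2(*(np.array([v[0],-v[1]])))) ,v/np.linalg.norm(v),uy)
for p in((400,90),(292,333)):
  P=f(p,.192);print("lid edge",P,(P-m)@ux,(P-m)@uy)
for n,p,z in(("marker1",(455,100),.01),("marker2",(640,68),.01),("stamp",(123,475),.0),("knob",(103,468),.06),("box edge",(155,200),.05),("catch",(668,388),.05),("boxcorner",(158,357),.03)):
  P=f(p,z);print(n,P.round(3),"case frame",(P-m)@ux,(P-m)@uy)
print("bottle",ray(c,(212,115),.1),"trays",ray(c,(305,178),.0))
E
```

```text
[0.679 0.102 0.05 ] [ 0.627 -0.013  0.05 ] [0.49  0.047 0.05 ] [0.544 0.161 0.05 ] [np.float64(0.12675396420931864), np.float64(0.12602037977565414), np.float64(0.147493559362822), np.float64(0.15036203867900355)]
case [0.58523406 0.07442492 0.05      ] ux [0.42000708 0.90752083 0.        ] 65.16496551161399 yaw from y -113.62421599945164 [-0.91619344  0.4007363   0.        ] [-0.90752083  0.42000708  0.        ]
lid edge [0.70514359 0.15623636 0.192     ] 0.12460844008179071 -0.07445901087084743
lid edge [0.56608197 0.21771317 0.192     ] 0.12199305857454606 0.07756299828277834
marker1 [0.756 0.136 0.01 ] case frame 0.12704386586404662 -0.12903359747548682
marker2 [0.774 0.012 0.01 ] case frame 0.02323138843198453 -0.19765091231765355
stamp [0.513 0.354 0.   ] case frame 0.22346306189969264 0.18284366262884577
knob [0.51  0.353 0.06 ] case frame 0.2212066639159535 0.18494060013858846
box edge [0.682 0.325 0.05 ] case frame 0.2681608089560019 0.017229863013652057
catch [0.553 0.003 0.05 ] case frame -0.07834062188545443 -0.00027149926489558157
boxcorner [0.584 0.326 0.03 ] case frame 0.22801276540431714 0.10647057405696586
bottle [0.82599227 0.21821621 0.1       ] trays [ 0.63907209 -0.07329195  0.        ]
```

servo_tool --commands '[[[1,37,15,0,0,0,0.04],[1,75,30,0,0,0,0.08],[1,115,46,0,0,0,0.12],[1,157,62,0,0,0,0.166],[1,200,80,0,0,0,0.166]]]'

```text
time_s: 0.6
tcp_pos: [0.3347, 0.4738, 0.2331]
ee_rot: [[0.91, -0.414, -0.0], [-0.414, -0.91, -0.001], [-0.0, 0.001, -1.0]]
wrist_force: [1.5, 0.4, -0.6]
gripper_width: 0.631
gripper_force: 0.0
```

servo_tool --commands '[[[1,42,9,0,0,0,0],[1,84,18,0,0,0,0],[1,126,27,0,0,0,0],[1,168,36,0,0,0,0],[1,210,45,0,0,0,0]]]'

```text
time_s: 1.1
tcp_pos: [0.5073, 0.3457, 0.2331]
ee_rot: [[0.91, -0.414, -0.001], [-0.414, -0.91, -0.001], [-0.0, 0.001, -1.0]]
wrist_force: [0.2, 1.1, 0.2]
gripper_width: 0.173
gripper_force: 0.0
```

servo_tool --commands '[[[1,46,10,0,0,0,0],[1,92,20,0,0,0,0],[1,138,30,0,0,0,0],[1,170,37,0,0,0,0],[1,185,40,0,0,0,0]]]'

```text
time_s: 1.6
tcp_pos: [0.6598, 0.2316, 0.2321]
ee_rot: [[0.909, -0.417, -0.002], [-0.417, -0.909, -0.001], [-0.001, 0.002, -1.0]]
wrist_force: [-0.5, 0.2, -0.0]
gripper_width: 0.005
gripper_force: 0.0
```

servo_tool --commands '[[[1,0,0,15,0,0,0],[1,0,0,35,0,0,0],[1,0,0,55,0,0,0],[1,0,8,55,0,0,0],[1,0,16,55,0,0,0]]]'

```text
time_s: 2.1
tcp_pos: [0.6509, 0.2194, 0.1784]
ee_rot: [[0.911, -0.413, -0.001], [-0.413, -0.911, -0.001], [-0.0, 0.001, -1.0]]
wrist_force: [0.1, -0.3, 0.0]
gripper_width: 0.007
gripper_force: 0.0
```

```bash
python3 - <<'E'
from station import r
import cv2
a=r.capture("top")["pixels"][125:245,150:310,::-1];b=r.capture("scene")["pixels"][150:270,180:340,::-1]
import numpy as np
cv2.imwrite("pics/c2.png",cv2.resize(np.vstack([a,b]),None,fx=2.5,fy=2.5,interpolation=2))
E
```

```text
(no output)
```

View pics/c2.png

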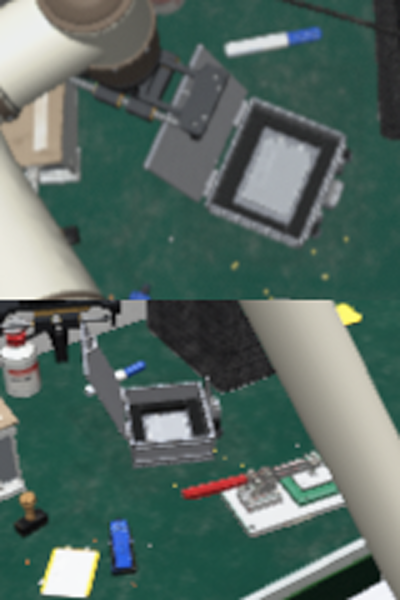

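servo_tool --commands '[[[1,0,6,0,0,0,0],[1,0,12,0,0,0,0],[1,0,17,0,0,0,0],[1,0,21,0,0,0,0],[1,0,25,0,0,0,0]]]'

```text
time_s: 2.7
tcp_pos: [0.6415, 0.1968, 0.179]
ee_rot: [[0.91, -0.414, 0.002], [-0.414, -0.91, 0.001], [0.001, -0.002, -1.0]]
wrist_force: [-0.2, 0.8, 1.1]
gripper_width: 0.005
gripper_force: 0.8
```

servo_tool --commands '[[[1,0,5,0,0,0,0],[1,0,10,0,0,0,0],[1,0,15,0,0,0,0],[1,0,20,0,0,0,0],[1,0,25,0,0,0,0]]]'

```text
time_s: 3.2
tcp_pos: [0.6304, 0.1734, 0.1783]
ee_rot: [[0.91, -0.414, -0.001], [-0.414, -0.91, -0.0], [-0.0, 0.001, -1.0]]
wrist_force: [1.1, 1.3, 1.5]
gripper_width: 0.002
gripper_force: 0.6
```

servo_tool --commands '[[[1,0,5,0,0,0,0],[1,0,10,0,0,0,0],[1,0,14,0,0,0,0],[1,0,18,0,0,0,0],[1,0,22,0,0,0,0]]]'

```text
time_s: 3.7
tcp_pos: [0.6214, 0.1536, 0.1784]
ee_rot: [[0.91, -0.414, -0.001], [-0.414, -0.91, -0.0], [-0.0, 0.0, -1.0]]
wrist_force: [-0.2, -0.0, 0.6]
gripper_width: 0.005
gripper_force: 0.3
```

servo_tool --commands '[[[1,0,4,0,0,0,0],[1,0,8,0,0,0,0],[1,0,12,0,0,0,0],[1,0,15,0,0,0,0],[1,0,18,0,0,0,0]]]'

```text
time_s: 4.2
tcp_pos: [0.614, 0.1373, 0.1784]
ee_rot: [[0.91, -0.414, -0.0], [-0.414, -0.91, -0.0], [-0.0, 0.0, -1.0]]
wrist_force: [0.0, 0.9, -0.1]
gripper_width: 0.006
gripper_force: 0.1
```

```bash
python3 - <<'E'
from station import r
import cv2
a=r.capture("top")["pixels"][125:245,150:310,::-1];b=r.capture("scene")["pixels"][150:270,180:340,::-1]
import numpy as np
cv2.imwrite("pics/c3.png",cv2.resize(np.vstack([a,b]),None,fx=2.5,fy=2.5,interpolation=2))
E
```

```text
(no output)
```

View pics/c3.png

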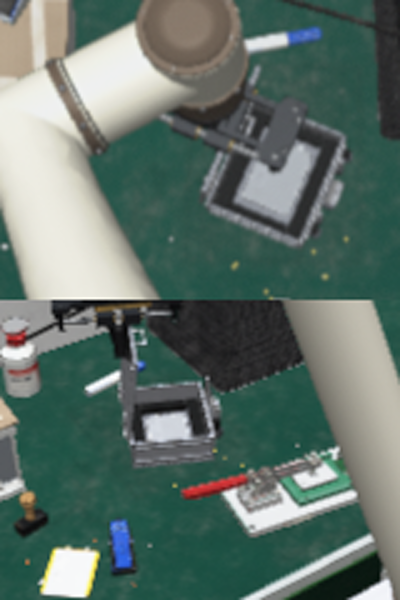

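servo_tool --commands '[[[1,0,3,0,0,0,0],[1,0,6,0,0,0,0],[1,0,9,0,0,0,0],[1,0,11,0,0,0,0],[1,0,12,0,0,0,0]]]'

```text
time_s: 4.8
tcp_pos: [0.6091, 0.1264, 0.1786]
ee_rot: [[0.91, -0.414, -0.0], [-0.414, -0.91, -0.0], [-0.0, 0.0, -1.0]]
wrist_force: [-0.4, -0.4, 0.4]
gripper_width: 0.002
gripper_force: 0.0
```

servo_tool --commands '[[[1,0,-5,0,0,0,0],[1,0,-15,0,0,0,0],[1,0,-25,-10,0,0,0],[1,0,-30,-30,0,0,0],[1,0,-30,-50,0,0,0]]]'

```text
time_s: 5.3
tcp_pos: [0.6224, 0.1555, 0.2293]
ee_rot: [[0.911, -0.413, 0.0], [-0.413, -0.911, -0.0], [0.0, 0.0, -1.0]]
wrist_force: [0.8, 0.1, 0.7]
gripper_width: 0.003
gripper_force: 0.0
```

```bash
python3 - <<'E'
from station import r
import cv2
a=r.capture("top")["pixels"][125:245,150:310,::-1];b=r.capture("scene")["pixels"][150:270,180:340,::-1]
import numpy as np
cv2.imwrite("pics/c4.png",cv2.resize(np.vstack([a,b]),None,fx=2.5,fy=2.5,interpolation=2))
E
```

```text
(no output)
```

View pics/c4.png

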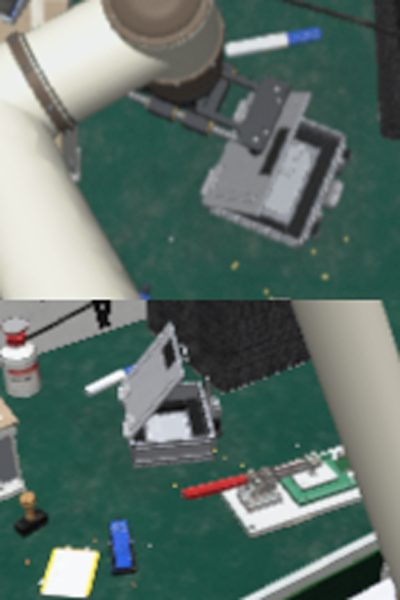

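servo_tool --commands '[[[1,0,0,0,0,0,0],[1,0,0,0,0,0,0],[1,0,0,0,0,0,0],[1,0,0,0,0,0,0],[1,0,0,0,0,0,0]]]'

```text
time_s: 5.9
tcp_pos: [0.6216, 0.1539, 0.2281]
ee_rot: [[0.91, -0.414, -0.001], [-0.414, -0.91, -0.0], [-0.001, 0.001, -1.0]]
wrist_force: [-0.4, 0.1, 0.9]
gripper_width: 0.007
gripper_force: 0.0
```

servo_tool --commands '[[[1,0,0,0,0,0,0],[1,0,0,0,0,0,0],[1,0,0,0,0,0,0],[1,0,0,0,0,0,0],[1,0,0,0,0,0,0]]]'

```text
time_s: 6.4
tcp_pos: [0.6217, 0.154, 0.2286]
ee_rot: [[0.91, -0.414, 0.0], [-0.414, -0.91, 0.0], [0.0, -0.0, -1.0]]
wrist_force: [-0.3, 0.4, 0.5]
gripper_width: 0.006
gripper_force: 0.0
```

servo_tool --commands '[[[1,0,25,0,0,0,0],[1,0,60,0,0,0,0],[1,0,95,0,0,0,0],[1,0,125,0,0,0,0],[1,0,141,0,0,0,0]]]'

```text
time_s: 6.9
tcp_pos: [0.5623, 0.0239, 0.2289]
ee_rot: [[0.91, -0.415, 0.0], [-0.415, -0.91, 0.0], [0.0, -0.0, -1.0]]
wrist_force: [0.6, -0.8, -0.8]
gripper_width: 0.007
gripper_force: 0.0
```

```bash
python3 - <<'E'
from station import r
import cv2
a=r.capture("top")["pixels"][125:245,150:310,::-1];b=r.capture("scene")["pixels"][150:270,180:340,::-1]
import numpy as np
cv2.imwrite("pics/c5.png",cv2.resize(np.vstack([a,b]),None,fx=2.5,fy=2.5,interpolation=2))
s=r.sense();print(s["tcp_pos"],s["wrist_force"])
E
```

```text
[0.56273894 0.02426163 0.2290373 ] [-0.23813998  0.26219268  0.84316552]
```

View pics/c5.png

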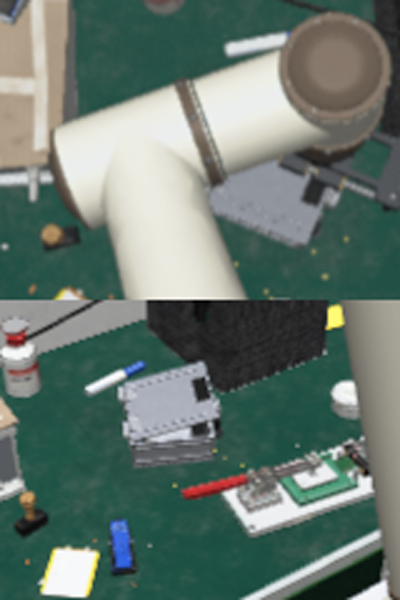

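The lid rests ajar on its pins with the gripper above the pad. Next I'll lower to just above it.

servo_tool --commands '[[[1,0,0,20,0,0,0],[1,0,0,50,0,0,0],[1,0,0,80,0,0,0],[1,0,0,103,0,0,0],[1,0,0,113,0,0,0]]]'

```text
time_s: 7.5
tcp_pos: [0.5626, 0.0263, 0.113]
ee_rot: [[0.911, -0.413, -0.004], [-0.413, -0.911, -0.001], [-0.003, 0.002, -1.0]]
wrist_force: [-0.5, 0.8, -0.4]
gripper_width: 0.005
gripper_force: 0.0
```

servo_tool --commands '[[[1,0,0,2,0,0,0],[1,0,0,4,0,0,0],[1,0,0,6,0,0,0],[1,0,0,8,0,0,0],[1,0,0,10,0,0,0]]]'

```text
time_s: 8.0
tcp_pos: [0.5637, 0.0257, 0.1062]
ee_rot: [[0.91, -0.414, 0.001], [-0.414, -0.91, 0.0], [0.001, -0.001, -1.0]]
wrist_force: [0.5, -0.7, 0.1]
gripper_width: 0.006
gripper_force: 0.0
```

servo_tool --commands '[[[1,0,0,1,0,0,0],[1,0,0,2,0,0,0],[1,0,0,3,0,0,0],[1,0,0,4,0,0,0],[1,0,0,5,0,0,0]]]'

```text
time_s: 8.5
tcp_pos: [0.5633, 0.0255, 0.1008]
ee_rot: [[0.91, -0.414, -0.0], [-0.414, -0.91, -0.0], [0.0, 0.0, -1.0]]
wrist_force: [-0.5, -0.2, 1.7]
gripper_width: 0.009
gripper_force: 1.0
```

servo_tool --commands '[[[1,0,0,0.6,0,0,0],[1,0,0,1.2,0,0,0],[1,0,0,1.8,0,0,0],[1,0,0,2.4,0,0,0],[1,0,0,3,0,0,0]]]'

```text
time_s: 9.0
tcp_pos: [0.5634, 0.0256, 0.0976]
ee_rot: [[0.91, -0.414, 0.0], [-0.414, -0.91, -0.0], [0.0, -0.0, -1.0]]
wrist_force: [-0.4, -1.3, 1.9]
gripper_width: 0.004
gripper_force: 1.2
```

servo_tool --commands '[[[1,0,0,0.6,0,0,0],[1,0,0,1.2,0,0,0],[1,0,0,1.8,0,0,0],[1,0,0,2.4,0,0,0],[1,0,0,3,0,0,0]]]'

```text
time_s: 9.5
tcp_pos: [0.5634, 0.0255, 0.0948]
ee_rot: [[0.91, -0.414, -0.0], [-0.414, -0.91, -0.0], [0.0, 0.0, -1.0]]
wrist_force: [-1.6, -1.6, 5.8]
gripper_width: 0.004
gripper_force: 2.7
```

servo_tool --commands '[[[1,0,0,0.4,0,0,0],[1,0,0,0.8,0,0,0],[1,0,0,1.2,0,0,0],[1,0,0,1.6,0,0,0],[1,0,0,2,0,0,0]]]'

```text
time_s: 10.0
tcp_pos: [0.5633, 0.0253, 0.0933]
ee_rot: [[0.91, -0.414, -0.0], [-0.414, -0.91, -0.001], [0.0, 0.001, -1.0]]
wrist_force: [-2.2, -2.5, 7.8]
gripper_width: 0.007
gripper_force: 3.5
```

servo_tool --commands '[[[1,0,0,0.4,0,0,0],[1,0,0,0.8,0,0,0],[1,0,0,1.2,0,0,0],[1,0,0,1.6,0,0,0],[1,0,0,2,0,0,0]]]'

```text
time_s: 10.5
tcp_pos: [0.5631, 0.025, 0.0916]
ee_rot: [[0.91, -0.414, -0.0], [-0.414, -0.91, -0.001], [0.0, 0.001, -1.0]]
wrist_force: [-3.0, -2.9, 9.5]
gripper_width: -0.0
gripper_force: 4.2
```

servo_tool --commands '[[[1,0,0,0.4,0,0,0],[1,0,0,0.8,0,0,0],[1,0,0,1.2,0,0,0],[1,0,0,1.6,0,0,0],[1,0,0,2,0,0,0]]]'

```text
time_s: 11.0
tcp_pos: [0.563, 0.0248, 0.0898]
ee_rot: [[0.911, -0.413, -0.001], [-0.413, -0.911, -0.002], [-0.0, 0.002, -1.0]]
wrist_force: [-2.4, -3.8, 11.2]
gripper_width: 0.01
gripper_force: 5.0
```

servo_tool --commands '[[[1,0,0,0.3,0,0,0],[1,0,0,0.6,0,0,0],[1,0,0,0.9,0,0,0],[1,0,0,1.2,0,0,0],[1,0,0,1.5,0,0,0]]]'

```text
time_s: 11.5
tcp_pos: [0.563, 0.0246, 0.0885]
ee_rot: [[0.911, -0.413, -0.001], [-0.413, -0.911, -0.002], [-0.0, 0.002, -1.0]]
wrist_force: [-4.8, -4.2, 10.8]
gripper_width: 0.006
gripper_force: 5.5
```

servo_tool --commands '[[[1,0,0,0.3,0,0,0],[1,0,0,0.6,0,0,0],[1,0,0,0.9,0,0,0],[1,0,0,1.2,0,0,0],[1,0,0,1.5,0,0,0]]]'

```text
time_s: 12.0
tcp_pos: [0.5629, 0.0244, 0.0872]
ee_rot: [[0.911, -0.413, -0.001], [-0.413, -0.911, -0.002], [-0.0, 0.002, -1.0]]
wrist_force: [-3.1, -5.1, 13.1]
gripper_width: 0.005
gripper_force: 6.0
```

servo_tool --commands '[[[1,0,0,0.3,0,0,0],[1,0,0,0.6,0,0,0],[1,0,0,0.9,0,0,0],[1,0,0,1.2,0,0,0],[1,0,0,1.5,0,0,0]]]'

```text
time_s: 12.5
tcp_pos: [0.5628, 0.0242, 0.0859]
ee_rot: [[0.911, -0.413, -0.001], [-0.413, -0.911, -0.002], [-0.0, 0.003, -1.0]]
wrist_force: [-3.9, -5.8, 12.5]
gripper_width: 0.003
gripper_force: 6.2
```

servo_tool --commands '[[[1,0,0,0.2,0,0,0],[1,0,0,0.4,0,0,0],[1,0,0,0.6,0,0,0],[1,0,0,0.8,0,0,0],[1,0,0,1,0,0,0]]]'

```text
time_s: 13.0
tcp_pos: [0.5632, 0.0258, 0.083]
ee_rot: [[0.91, -0.414, -0.0], [-0.414, -0.91, -0.0], [-0.0, 0.0, -1.0]]
wrist_force: [-1.2, -1.1, 2.8]
gripper_width: 0.005
gripper_force: 1.8
```

The force fell from about 14 N to about 3 N, so the catch seems to have snapped. I'll hold briefly, then lift and check.

servo_tool --commands '[[[1,0,0,0.2,0,0,0],[1,0,0,0.4,0,0,0],[1,0,0,0.4,0,0,0],[1,0,0,0.4,0,0,0],[1,0,0,0.4,0,0,0]]]'

```text
time_s: 13.5
tcp_pos: [0.5633, 0.0258, 0.0829]
ee_rot: [[0.91, -0.414, 0.0], [-0.414, -0.91, 0.0], [-0.0, -0.0, -1.0]]
wrist_force: [-2.3, 0.0, 5.0]
gripper_width: 0.009
gripper_force: 2.6
```

servo_tool --commands '[[[1,0,0,-3,0,0,0],[1,0,0,-8,0,0,0],[1,0,0,-25,0,0,0],[1,0,0,-55,0,0,0],[1,0,0,-90,0,0,0]]]'

```text
time_s: 14.0
tcp_pos: [0.5626, 0.0255, 0.1724]
ee_rot: [[0.91, -0.414, -0.003], [-0.414, -0.91, -0.001], [-0.002, 0.002, -1.0]]
wrist_force: [0.9, -0.2, -0.2]
gripper_width: 0.004
gripper_force: 0.0
```

servo_tool --commands '[[[1,0,-15,-30,0,0,0],[1,0,-40,-60,0,0,0],[1,0,-70,-70,0,0,0],[1,0,-100,-70,0,0,0],[1,0,-120,-70,0,0,0]]]'

```text
time_s: 14.5
tcp_pos: [0.6138, 0.1366, 0.2431]
ee_rot: [[0.911, -0.413, 0.001], [-0.413, -0.911, 0.001], [0.001, -0.002, -1.0]]
wrist_force: [0.3, -0.2, -0.1]
gripper_width: 0.003
gripper_force: 0.0
```

```bash
python3 - <<'E'
from station import r
import cv2
a=r.capture("top")["pixels"][125:245,150:310,::-1];b=r.capture("scene")["pixels"][150:270,180:340,::-1]
import numpy as np
cv2.imwrite("pics/c6.png",cv2.resize(np.vstack([a,b]),None,fx=2.5,fy=2.5,interpolation=2))
E
```

```text
(no output)
```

View pics/c6.png

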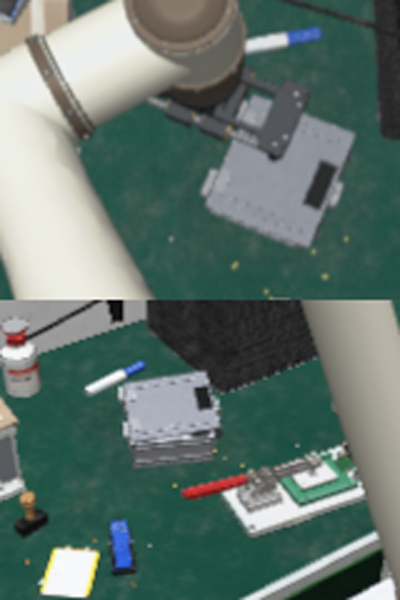

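The lid now lies visibly lower, with the gap gone. I'll check its angle from the pad in the scene view.

```bash
python3 - <<'E'
from station import r
from h import *
import cv2
c=r.capture("scene"); g=c["pixels"].max(2)
K,R,t=c["camera_matrix"],c["R"],c["t"]
ux=np.array([.414,.910,0]);m=np.array([.585,.0745,0])
for a in(.0,.05,.1,.15,.21):
    X=m+ux*(.07-.13*np.cos(a)+.006*np.sin(a)); X[2]=.056+.13*np.sin(a)+.006*np.cos(a)
    p=K@(R@X+t); print(a,(p[:2]/p[2]).round(2))
def blob(im):
    mk=(im.max(2)<60).astype(np.uint8);mk[:,:250]=0;mk[:,268:]=0;mk[:180]=0;mk[195:250]*=1
    n,l,s,cc=cv2.connectedComponentsWithStats(mk,connectivity=4)
    return [(s[i,4],cc[i].round(2).tolist()) for i in range(1,n) if 8<s[i,4]<150 and cc[i][1]<215]
print("now",blob(c["pixels"]))
b=cv2.imread("pics/c5.png"); b=cv2.resize(b,None,fx=.4,fy=.4,interpolation=cv2.INTER_AREA)[120:]
o=np.full((384,512,3),255,np.uint8);o[150:270,180:340]=b;print("ajar",blob(o))
E
```

```text
0.0 [260.58 189.94]
0.05 [260.46 188.66]
0.1 [260.25 187.39]
0.15 [259.96 186.14]
0.21 [259.51 184.64]
now [(np.int32(20), [265.55, 181.85]), (np.int32(36), [260.72, 188.39])]
ajar [(np.int32(18), [265.78, 181.89]), (np.int32(34), [260.03, 185.24]), (np.int32(11), [266.64, 200.45]), (np.int32(18), [259.0, 201.33])]
```

```bash
python3 -c "
from station import r
print(r.finish_job())"
```

```text
the job is handed in; nothing more can be done
None
```

The lid fell freely onto its pins and was pressed until the catch snapped at about 14 N; it now stays down at roughly 0.085 rad by the camera, the hand is clear, and the job is handed in, though no verdict came back.

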